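# Lever a heavy mounting plate up onto its catch

## Task

Raise the front of the heavy hinged plate into its service position with the pry bar: carry the bar to the metal block in front of the plate, lay it over the block's ridge with its flat tip under the plate's front edge, and let go of it there. Then take the bar again by its rubber grip and bear down steadily until the side catch springs in under the plate, let the plate down gently onto the catch and leave the bar lying. Use the bar, not the gripper, on the plate; leave the block and the things round about where they are.

Things in the scene. Friction and masses are not known exactly. Their poses are not given: they have to be found in the camera images.
- stand: Fixed grey stand, foot 165 x 250 mm, carrying the heavy dark steel plate. Origin on the bench under the plate, z up, x level from the plate's front edge to its rear hinge (away from the robot; yaw varies). In its frame the plate spans x -0.100 to 0.090, y -0.100 to 0.100; hinge axis x 0.085, z 0.108. The catch stands at its left (y 0.10 to 0.12, x about -0.05): keep off it.
- lip_edge (a point): Middle of the lower front edge of the plate when down, 96 mm above the bench (fixed to the stand: it does not rise); axes as the stand's. Behind it the plate overhangs the stand's front wall by 45 mm, and the space under the overhang is open down to the bench. The plate is 24 mm thick.
- plate (a joint): Angle of the heavy plate (190 x 200 x 24 mm, 3.8 to 5.2 kg) about its rear hinge, rad: 0 = down, grows as the front edge rises, stop at 0.11. The catch springs in at about 0.066; then the plate rests on it at about 0.063. Lifting takes about 25 N at the front edge, 185 mm from the hinge.
- catch (a joint): Angle of the upright spring catch at the plate's left side, rad: near 0 = leaning forward, pushed aside by the plate's lug; 0.22 = upright, sprung in under the lug and carrying the plate. It moves by its own spring.
- fulcrum: Loose metal block, 40 x 74 mm, 1 kg, that stands in front of the plate, its ridge (radius 10 mm, 70 mm long along the block's y) on top, 80 mm above the bench. Origin: centre of the underside. The ridge is 30 to 40 mm in front of the plate's front edge and runs along it within 0.1 rad.
- ridge (a point): Middle of the ridge's top line on the block, 80 mm above the block's foot.
- bar: Loose steel pry bar, 200 mm long, 0.32 kg, lying flat on the bench. Origin: centre of its underside, below its centre of mass; x runs along it to the tip. Bare shaft (x -0.042 to 0.065): 18 mm wide, 12 mm high. Flat tip (x 0.065 to 0.100): 24 mm wide, 1 to 10 mm above the underside. Grey rubber grip (x -0.100 to -0.042): 22 mm wide, 13 mm high.
- bar_tip (a point): End of the bar's flat tip, at x 0.100 of the bar, mid height. With the bar laid level on the ridge the tip has about 6 mm of room below the plate's edge; let go, the bar sinks at the grip end until the tip bears up against the plate, and stays so.
- bar_grip (a point): Middle of the part of the rubber grip to be held, at x -0.075 of the bar, mid height.
- spatula: Bystander, to be left alone: thin steel spatula lying flat, 168 mm long, 12 mm wide, 4 mm high; origin at the centre of its underside.
- label_tape: Bystander, to be left alone: roll of tape, 55 mm across, 18 mm high; origin at the centre of its underside.
- timer: Bystander, to be left alone: bench timer lying flat, 58 x 68 x 16 mm; origin at the centre of its underside.
- tip_box: Bystander, to be left alone: box of pipette tips, 94 x 122 x 78 mm; origin at the centre of its underside.
- reag_3: Bystander, to be left alone: screw-cap bottle, 58 mm across, 118 mm high; origin at the centre of its underside.
Mind the look-alikes: they are no part of the job. What is shaped like the fulcrum but pink is not meant.

How it is judged:
On the way, in this order (a step that is already met when the one before it is completed fails the run):
1. the bar lies over the block's ridge, its tip at least 8 mm in under the plate's front edge, let go and at rest, the plate still down (x of bar_tip in the frame of stand between -0.092 and -0.045 m and y of bar_tip in the frame of stand between -0.1 and 0.1 m and height (world z) of bar_tip between 0.07 and 0.1 m and contact force between bar and fulcrum above 0.5 N and value of joint plate below 0.01 rad and linear speed of bar below 0.03 m/s and contact force between each of the fingers, the arm and bar below 0.2 N), for 0.3 s.
2. the plate is levered up past its catch by the bar bearing on the block (value of joint plate above 0.062 rad and contact force between bar and fulcrum above 5 N and contact force between bar and stand above 3 N), for 0.05 s.
At the end, for the whole second after the job is handed in: The plate rests on its catch (plate angle 0.055 to 0.075 rad, catch upright, beyond 0.16 rad) without moving; the block stands upright; the bar lies at rest, on the block or on the bench (value of joint plate between 0.055 and 0.075 rad and value of joint catch above 0.16 rad and velocity of joint plate between -0.05 and 0.05 rad/s and linear speed of bar below 0.02 m/s and height (world z) of bar between -0.01 and 0.15 m and angle between fulcrum's own z axis and vertical below 0.1 rad); the robot touches nothing.
It fails at once if the gripper or arm lifts or pushes the plate or its stand (over 4 N) (contact force between any of the fingers, the arm and stand above 4 N).
It fails at once if the plate is let fall (faster than 1 rad/s downward) (velocity of joint plate below -1 rad/s).
It fails at once if the block is shifted more than 25 mm (distance of fulcrum from where it was at the start of the episode above 0.025 m).
It fails at once if a bystander is moved more than 30 mm (distance of any of spatula, label_tape, timer, tip_box, reag_3 from where it was at the start of the episode above 0.03 m).
It also fails if it takes over 58 s, if anything falls off the work surface, if the arm or the gripper's body presses on something with over 40 N, if the wrist force passes 120 N, or if a joint passes its speed limit or range.

## Robot

A 6-joint arm with a two-finger parallel gripper is mounted at the origin on a cart in front of the work surface, level with it; the furniture and walls round the work are solid. World frame = base frame: x ahead of the robot, y to its left, z up, the work surface at z = 0. Lengths are in m, angles in rad, forces in N, time in s.
With the tool pointing down it reaches from about 0.35 to 0.725 m from the base axis. Payload 6 kg.
Tool frame: the origin (TCP) lies midway between the tips of the shut fingers; the grasp point (between the pads) lies 19 mm behind it; z points along the fingers, y is the line along which they close (so a half turn about z gives the same grasp; the last joint's range is limited). The gripper opens to 85 mm and grips with 20 to 120 N. Pads are 22 mm wide; open, the fingers measure 114 mm over their backs; the gripper's body (76 mm by 85 mm) begins 54 mm behind the grasp point. The pads swing forward as they close: fully open they stand 13 mm farther back than shut.
Start: joints at [1.675, 0.04, 0.085, 0, -1.615, -0.334], TCP at [0.137, 0.584, 0.231] pointing down, gripper open.
Joint ranges: [-2.56, 2.56], [-1.29, 2.01], [-1.08, 1.49], [-3.29, 1.98], [-2.81, -0.18], [-2.99, 2.99]. Speed limits (rad/s): [2.57, 2.57, 3.01, 3.14, 3.14, 3.14].

## Interface

Orientations are given as a unit quaternion [w, x, y, z].
In Python, from workcell import ctrl, get_image gives the robot as it stands.
- The arm moves only by the tool carry_out, never from a script. Its argument "moves" is a list of rows, each an object of numbers: "tx", "ty", "tz": the shift along the tool's x, y, z in m; "ax", "ay", "az": the turn, a rotation vector about the tool's x, y, z in degrees; "grip": the finger opening in m, from 0 to 0.0854. In form: [{"tx": .., "ty": .., "tz": .., "ax": .., "ay": .., "az": .., "grip": ..}, ...]. A call has 1 to 5 rows; each row shifts and turns the commanded pose from where the row before left it, along the tool's axes as they then stand; what a row does not reach is not made up. A row lasts 1/10 s, in which the tool goes at most 50 mm and 8.59 degrees, less where a joint would pass 70% of its speed; a pose out of reach is approached as far as the arm can. A call with a gripper value outside its range is refused whole. The fingers move at their own pace and stop on an object; the grip force is fixed at half the most. Time passes only in rows, so rows that do not move let the fingers close. It gives the time, the measured TCP pose, the force and the opening at its end, in the units of the state.
- ctrl.observe(): the state, without advancing time (a new reading comes with each control period).
- get_image(name): name is "side" or "top" or "wrist"; returns a dict with "image" (420x560x3 uint8, blue, green, red), "K" (3x3 intrinsics, pixels), "world_from_camera" (4x4, takes a point from camera to world coordinates). Camera axes: x right, y up, looking along -z (the intrinsics and any distortion apply to the point x, -y, -z); pixel columns grow to the right and rows downward; lengths in m; the calibration is good to about 2 mm. A picture is of the moment at which its call begins. There is no depth.
- ctrl.finish_job(): hands the job in, once; it reports no verdict.
The state is a dict: "time": time; "qpos": joint angles; "qd": joint speeds; "joint_efforts": joint torques, N m; "eef_pos": TCP position; "eef_rot": TCP orientation; "force": force on the tool from outside, world axes, zero at the start; "torque": the same for the moment, N m; "opening": finger opening in m.
Only numpy, scipy, OpenCV 4.12 (cv2) and the standard library are available. Lean on these libraries where they do the work, as an engineer would, in place of code of your own. Each camera call takes 0.05 s, during which the arm holds its last target. There are 200 camera calls.

## Working session

There is one attempt and no reset: what is moved stays moved. The work goes in short steps, Python scripts to look and compute and a tool call to move; the robot and the scene stay as the last step left them, time stands still between calls to the robot, and variables do not carry over. Pictures are saved under pics/ and viewed, on a budget of 10 in all, crops included, one or two more only if the job needs it, and the job is handed in when it is done.

Besides the shell and the picture viewer there is one more tool, called after "Emit:" as a command line: name --argument value ..., lists and objects as JSON in quotes. carry_out: Moves the arm, as the interface text tells. Its arguments: {"type":"object","properties":{"moves":{"type":"array","items":{"type":"object","properties":{"tx":{"type":"number"},"ty":{"type":"number"},"tz":{"type":"number"},"ax":{"type":"number"},"ay":{"type":"number"},"az":{"type":"number"},"grip":{"type":"number"}}}}},"required":["moves"]}

```bash
ls; mkdir -p pics
python3 - <<'E'
from workcell import ctrl,get_image
import cv2,pickle
for n in ["side","top"]:
    d=get_image(n); cv2.imwrite(f"pics/{n}0.png",d["image"]); pickle.dump(d,open(f"{n}0.pkl","wb")); print(n,d["K"].tolist(),d["world_from_camera"].round(3).tolist(),[k for k in d])
print(ctrl.observe())
E
```

```text
pics
side [[385.223222965428, 0.0, 284.4178081600761], [0.0, 385.223222965428, 209.06487925341654], [0.0, 0.0, 1.0]] [[0.955, 0.138, -0.261, 0.283], [-0.295, 0.396, -0.87, -0.946], [-0.017, 0.908, 0.419, 0.532], [0.0, 0.0, 0.0, 1.0]] ['image', 'K', 'world_from_camera']
top [[421.8014920263704, 0.0, 278.47610192338357], [0.0, 421.8014920263704, 209.82512845569426], [0.0, 0.0, 1.0]] [[0.01, 0.993, -0.121, 0.405], [-1.0, 0.012, 0.015, 0.02], [0.016, 0.12, 0.993, 1.415], [0.0, 0.0, 0.0, 1.0]] ['image', 'K', 'world_from_camera']
{'time': 0.1, 'qpos': array([ 1.67469285e+00,  4.07558141e-02,  8.39322376e-02, -3.76121480e-04,
       -1.61549107e+00, -3.33721258e-01]), 'qd': array([-0.00084637, -0.00264526,  0.00283352,  0.00075148,  0.00227688,
        0.00110321]), 'joint_efforts': array([-5.04013267e-03, -3.69346941e+01,  3.48282659e+01,  6.95171848e+00,
       -4.63840464e-03,  1.04127182e-06]), 'eef_pos': array([0.136543  , 0.5839663 , 0.23039459]), 'eef_rot': array([ 7.81839448e-04,  9.93405479e-01, -1.14651392e-01, -1.86114180e-05]), 'force': array([-0.57560937,  0.71543584, -0.05641488]), 'torque': array([-0.01741254, -0.01641428,  0.01048072]), 'opening': 0.08533675997401066}
```

View pics/top0.png

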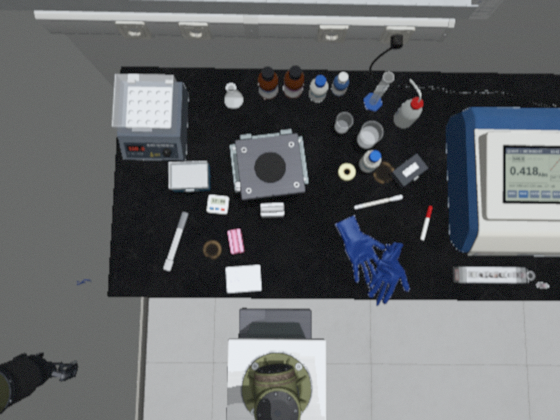

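View pics/side0.png

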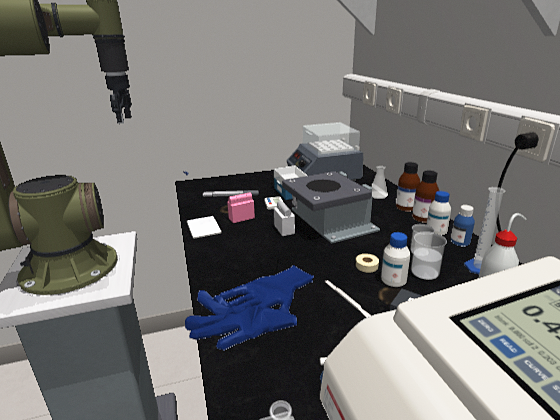

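The top view shows these candidates:
- **Bar:** the steel tool at (176,241) with a dark grip end at (182,222), about 58 px long. The look-alikes are the thin spatula at (378,202) and the marker at (427,223).
- **Fulcrum:** the metal block at (272,210). The pink one at (236,241) is the decoy.
- **Plate:** at (269,167).

Next is one close crop with measurements.

```bash
cat > h.py <<'E'
import numpy as np,cv2,pickle
def ray(d,uv):
    K=d["K"];T=d["world_from_camera"]
    p=np.array([(uv[0]-K[0,2])/K[0,0],-(uv[1]-K[1,2])/K[1,1],-1.0])
    return T[:3,3],T[:3,:3]@p
def onz(d,uv,z):
    o,v=ray(d,uv); return (o+v*(z-o[2])/v[2])
E
python3 - <<'E'
from h import *
t=pickle.load(open("top0.pkl","rb"));im=t["image"]
c=im[110:290,150:330]; cv2.imwrite("pics/c1.png",cv2.resize(c,None,fx=3.3,fy=3.3,interpolation=cv2.INTER_CUBIC))
g=cv2.cvtColor(im,cv2.COLOR_BGR2GRAY)
m=(g>60).astype(np.uint8)
n,l,s,ce=cv2.connectedComponentsWithStats(m)
for i in range(1,n):
    x,y,w,h,a=s[i]
    if 150<ce[i][0]<330 and 110<ce[i][1]<290 and a>40:
        r=cv2.minAreaRect(np.argwhere(l==i)[:,::-1].astype(np.float32)); b=cv2.boxPoints(r)
        print(ce[i].round(1),a,np.array(r[1]).round(1),b.round(1).tolist(),onz(t,ce[i],0.012).round(4))
E
```

```text
[236.9 219.7] 136978 [419. 559.] [[-0.0, 0.0], [559.0, 0.0], [559.0, 419.0], [0.0, 419.0]] [0.5405 0.138  0.012 ]
[268.5 163.8] 3901 [65.6 75.2] [[227.0, 135.39999389648438], [301.6000061035156, 126.0], [309.79998779296875, 191.1999969482422], [235.1999969482422, 200.5]] [0.7325 0.035  0.012 ]
[217.4 204. ] 440 [22.4 19.9] [[205.10000610351562, 212.6999969482422], [207.3000030517578, 192.89999389648438], [229.60000610351562, 195.39999389648438], [227.39999389648438, 215.1999969482422]] [0.5926 0.2043 0.012 ]
[271.9 209.4] 380 [15. 24.] [[260.0, 202.0], [284.0, 202.0], [284.0, 217.0], [260.0, 217.0]] [0.5766 0.0215 0.012 ]
[175.2 242. ] 485 [ 8.9 62.3] [[161.60000610351562, 269.20001220703125], [181.3000030517578, 210.10000610351562], [189.6999969482422, 212.89999389648438], [170.0, 272.0]] [0.4642 0.3402 0.012 ]
[235.2 240.8] 359 [25.3 14.3] [[226.10000610351562, 229.60000610351562], [240.1999969482422, 227.3000030517578], [244.39999389648438, 252.3000030517578], [230.3000030517578, 254.60000610351562]] [0.4701 0.142  0.012 ]
[212.8 248. ] 130 [17.  17.7] [[200.0, 249.0], [212.5, 236.5], [224.5, 248.5], [212.0, 261.0]] [0.4456 0.2155 0.012 ]
[243.  278.5] 1014 [28.1 36.3] [[224.0, 265.79998779296875], [260.20001220703125, 263.20001220703125], [262.20001220703125, 291.20001220703125], [226.0, 293.79998779296875]] [0.347  0.1137 0.012 ]
```

View pics/c1.png

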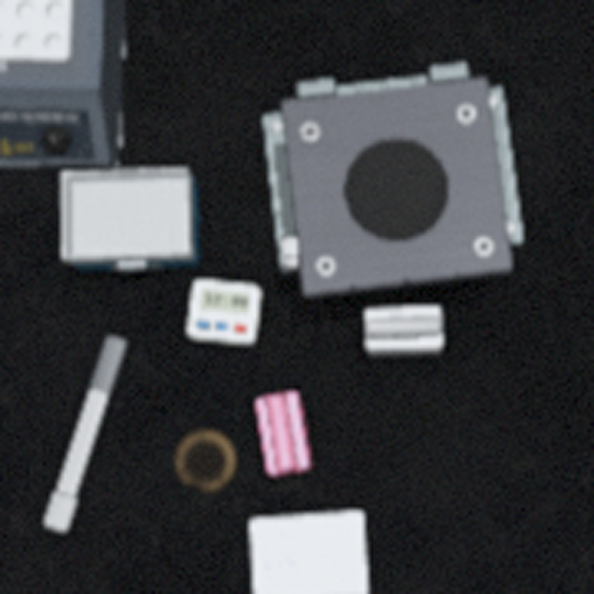

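The crop confirms the bar: grey grip at crop (110,360), full (183,219), and tip at crop (58,520), full (168,268). The silver block is at crop (404,330). The plate's front edge runs from crop (305,297) to (513,270), and the catch is on its left at crop (290,250).

```bash
cat >> h.py <<'E'
from scipy.spatial.transform import Rotation as R
def rot(o): q=o["eef_rot"]; return R.from_quat([q[1],q[2],q[3],q[0]])
def plan(o,p,yaw,pitch=0):
    """shift in tool axes (m) & turn (rotvec deg, tool axes) to TCP p, tool x at yaw, z down; pitch = then turned about tool y"""
    r=rot(o); y=np.deg2rad(yaw)
    M=np.c_[[np.cos(y),np.sin(y),0],[np.sin(y),-np.cos(y),0],[0,0,-1]]
    g=R.from_matrix(M)*R.from_euler('y',pitch,degrees=True)
    print("pos",o["eef_pos"].round(4),"t",o["time"],"f",o["force"].round(1),"op",round(o["opening"],4))
    print("shift tool",r.inv().apply(np.array(p)-o["eef_pos"]).round(4),"turn",np.rad2deg((r.inv()*g).as_rotvec()).round(1))
E
python3 - <<'E'
from h import *
from workcell import ctrl
t=pickle.load(open("top0.pkl","rb"));im=t["image"]
a=onz(t,(165.8,270.6),.008);b=onz(t,(185.5,211.5),.008)
print("bar tip",a,"grip",b,"len",np.linalg.norm(a-b),"yaw",np.rad2deg(np.arctan2(*(a-b)[1::-1])),"mid",(a+b)/2)
F=lambda c:(c[0]/3.3+150-.35,c[1]/3.3+110-.35)
l=onz(t,F((303,297)),.12);r=onz(t,F((513,271)),.12);print("front",l,r,np.linalg.norm(l-r))
d=(l-r)/np.linalg.norm(l-r);print("stand yaw",np.rad2deg(np.arctan2(-d[0],d[1])))
for y in (308,320,330,340,352):
  print(y,onz(t,F((404,y)),.08).round(4),im[int(110+y/3.3),272])
print(im[200:219,272].mean(1).round())
m=(a+b)/2; u=(a-b)/np.linalg.norm(a-b)
plan(ctrl.observe(),[*(m-0.015*u)[:2],.12],-17.4)
E
```

```text
bar tip [0.37013312 0.36820462 0.008     ] grip [0.56655459 0.31073252 0.008     ] len 0.2046568779732529 yaw 163.69074442044604 mid [0.46834386 0.33946857 0.008     ]
front [0.59266645 0.11616076 0.12      ] [ 0.6198479  -0.08115655  0.12      ] 0.19918070094697113
stand yaw 7.843416310498904
308 [0.5889 0.0213 0.08  ] [204 202 200]
320 [0.5772 0.0211 0.08  ] [202 198 195]
330 [0.5674 0.021  0.08  ] [184 182 179]
340 [0.5577 0.0209 0.08  ] [220 216 214]
352 [0.5461 0.0208 0.08  ] [122 121 118]
[ 15.  21. 119. 202. 228. 220. 198. 199. 211. 206. 182. 157. 173. 217.
 229. 194. 120.  61.  26.]
pos [0.1365 0.584  0.2304] t 0.1 f [-0.6  0.7 -0.1] op 0.0853
shift tool [0.3937 0.1631 0.1107] turn [ 0.1 -0.   4.2]
```

Emit:
carry_out --moves '[{"az": 3.1}, {"tx": 0.04, "ty": 0.0138, "tz": 0.008}, {"tx": 0.04, "ty": 0.0138, "tz": 0.008}, {"tx": 0.04, "ty": 0.0138, "tz": 0.008}, {"tx": 0.04, "ty": 0.0138, "tz": 0.008}]'

```text
schema error: expected keys tx, ty, tz, ax, ay, az, grip
```

Emit:
carry_out --moves '[{"tx": 0.04, "ty": 0.0138, "tz": 0.008}, {"tx": 0.04, "ty": 0.0138, "tz": 0.008}, {"tx": 0.04, "ty": 0.0138, "tz": 0.008}, {"tx": 0.04, "ty": 0.0138, "tz": 0.008}, {"tx": 0.04, "ty": 0.0138, "tz": 0.008}]'

```text
schema error: expected keys tx, ty, tz, ax, ay, az, grip
```

Emit:
carry_out --moves '[{"tx": 0.04, "ty": 0.0138}, {"tz": 0.0}, {"tz": 0.0}]'

```text
schema error: expected keys tx, ty, tz, ax, ay, az, grip
```

Run:
```python
from h import *
from workcell import ctrl,get_image
d=get_image("wrist");cv2.imwrite("pics/w1.png",d["image"]);pickle.dump(d,open("w1.pkl","wb"))
plan(ctrl.observe(),[.4827,.3353,.002],-16.3)
```

```text
pos [0.1366 0.584  0.2305] t 0.15 f [0.2 0.7 0.5] op 0.0853
shift tool [0.3936 0.163  0.2288] turn [ 0.1 -0.   3.1]
```

View pics/w1.png

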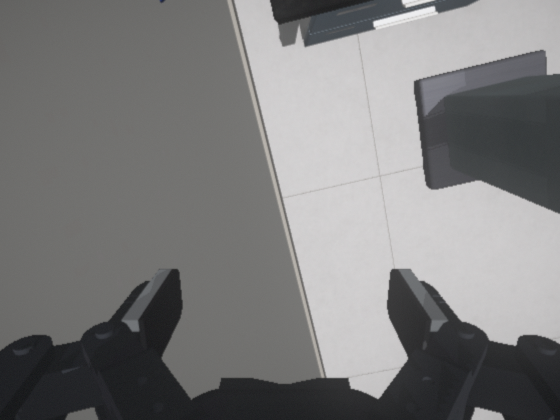

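The rows need all seven keys, so nothing moved. This wrist picture shows only floor between the fingers at (165,300) and (410,300).

Emit:
carry_out --moves '[{"tx": 0, "ty": 0, "tz": 0, "ax": 0, "ay": 0, "az": 3.1, "grip": 0.085}, {"tx": 0.04, "ty": 0.0138, "tz": 0.008, "ax": 0, "ay": 0, "az": 0, "grip": 0.085}, {"tx": 0.04, "ty": 0.0138, "tz": 0.008, "ax": 0, "ay": 0, "az": 0, "grip": 0.085}, {"tx": 0.04, "ty": 0.0138, "tz": 0.008, "ax": 0, "ay": 0, "az": 0, "grip": 0.085}, {"tx": 0.04, "ty": 0.0138, "tz": 0.008, "ax": 0, "ay": 0, "az": 0, "grip": 0.085}]'

```text
time: 0.65
eef_pos: [0.2757, 0.4852, 0.1987]
eef_rot: [0.0, 0.99, -0.141, -0.0]
force: [0.3, 0.7, -0.1]
opening: 0.0851
```

Emit:
carry_out --moves '[{"tx": 0.04, "ty": 0.0138, "tz": 0.008, "ax": 0, "ay": 0, "az": 0, "grip": 0.085}, {"tx": 0.04, "ty": 0.0138, "tz": 0.008, "ax": 0, "ay": 0, "az": 0, "grip": 0.085}, {"tx": 0.04, "ty": 0.0138, "tz": 0.008, "ax": 0, "ay": 0, "az": 0, "grip": 0.085}, {"tx": 0.04, "ty": 0.0138, "tz": 0.008, "ax": 0, "ay": 0, "az": 0, "grip": 0.085}, {"tx": 0.04, "ty": 0.0138, "tz": 0.008, "ax": 0, "ay": 0, "az": 0, "grip": 0.085}]'

```text
time: 1.15
eef_pos: [0.4486, 0.3628, 0.1588]
eef_rot: [0.0, 0.99, -0.141, -0.0]
force: [-0.8, 1.4, -0.7]
opening: 0.0848
```

Emit:
carry_out --moves '[{"tx": 0.04, "ty": 0.0138, "tz": 0.008, "ax": 0, "ay": 0, "az": 0, "grip": 0.085}, {"tx": 0, "ty": 0, "tz": 0, "ax": 0, "ay": 0, "az": 0, "grip": 0.085}, {"tx": 0, "ty": 0, "tz": 0, "ax": 0, "ay": 0, "az": 0, "grip": 0.085}]'

```text
time: 1.45
eef_pos: [0.4824, 0.3387, 0.1504]
eef_rot: [0.001, 0.99, -0.143, -0.0]
force: [-1.0, -0.1, -0.5]
opening: 0.0849
```

Run:
```python
from h import *
from workcell import ctrl,get_image
d=get_image("wrist");cv2.imwrite("pics/w2.png",d["image"]);pickle.dump(d,open("w2.pkl","wb"))
plan(ctrl.observe(),[.4827,.3353,.002],-16.3)
```

```text
pos [0.4819 0.3395 0.151 ] t 1.5 f [-0.5 -0.5  1.1] op 0.0849
shift tool [0.002  0.0037 0.149 ] turn [ 0.  0. -0.]
```

View pics/w2.png

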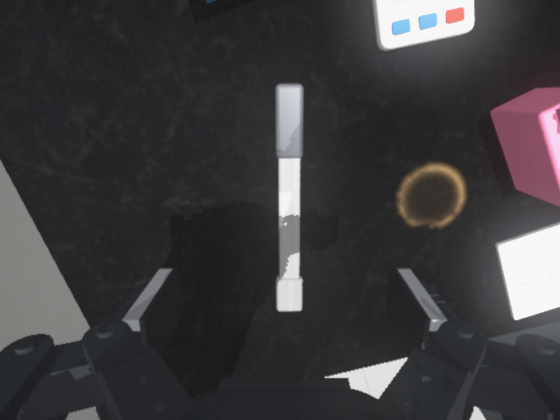

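The wrist view shows the bar vertical in the picture: grip end at (290,85), rubber/shaft boundary at (290,157), tip end at (290,311).

Run:
```python
from h import *
from workcell import ctrl
d=pickle.load(open("w2.pkl","rb"))
a=onz(d,(289.8,311),.010);b=onz(d,(289.6,84.5),.013);c=onz(d,(289,156.5),.0125)
u=(a-b)[:2]/np.linalg.norm((a-b)[:2]);L=np.linalg.norm((a-b)[:2]);print(a,b,c,L,np.linalg.norm((c-b)[:2]),np.rad2deg(np.arctan2(u[1],u[0])))
m=(a+b)[:2]/2
plan(ctrl.observe(),[*(m-0.015*u),.003],np.rad2deg(np.arctan2(-u[1],-u[0])))
```

```text
[0.37271631 0.36629022 0.01      ] [0.56173086 0.31173306 0.013     ] [0.50999911 0.32721779 0.0125    ] 0.19673073932440213 0.05399954318600851 163.8997447671082
pos [0.4819 0.3395 0.151 ] t 1.5 f [-0.5 -0.5  1.1] op 0.0849
shift tool [0.0011 0.0045 0.148 ] turn [ 0.   0.  -0.2]
```

Emit:
carry_out --moves '[{"tx": 0.001, "ty": 0.0045, "tz": 0.045, "ax": 0, "ay": 0, "az": 0, "grip": 0.06}, {"tx": 0, "ty": 0, "tz": 0.045, "ax": 0, "ay": 0, "az": 0, "grip": 0.06}, {"tx": 0, "ty": 0, "tz": 0.04, "ax": 0, "ay": 0, "az": 0, "grip": 0.06}, {"tx": 0, "ty": 0, "tz": 0.018, "ax": 0, "ay": 0, "az": 0, "grip": 0.06}, {"tx": 0, "ty": 0, "tz": 0, "ax": 0, "ay": 0, "az": 0, "grip": 0.04}]'

```text
time: 2.0
eef_pos: [0.4793, 0.3345, 0.0001]
eef_rot: [0.002, 0.99, -0.141, -0.002]
force: [0.5, -0.7, 0.7]
opening: 0.047
```

Emit:
carry_out --moves '[{"tx": 0, "ty": 0, "tz": 0, "ax": 0, "ay": 0, "az": 0, "grip": 0.0}, {"tx": 0, "ty": 0, "tz": 0, "ax": 0, "ay": 0, "az": 0, "grip": 0.0}, {"tx": 0, "ty": 0, "tz": 0, "ax": 0, "ay": 0, "az": 0, "grip": 0.0}, {"tx": 0, "ty": 0, "tz": 0, "ax": 0, "ay": 0, "az": 0, "grip": 0.0}, {"tx": 0, "ty": 0, "tz": 0, "ax": 0, "ay": 0, "az": 0, "grip": 0.0}]'

```text
time: 2.5
eef_pos: [0.4824, 0.3363, 0.006]
eef_rot: [-0.002, 0.99, -0.141, 0.001]
force: [-2.6, 0.0, 5.5]
opening: 0.0156
```

Emit:
carry_out --moves '[{"tx": 0, "ty": 0, "tz": 0, "ax": 0, "ay": 0, "az": 0, "grip": 0.0}, {"tx": 0, "ty": 0, "tz": -0.02, "ax": 0, "ay": 0, "az": 0, "grip": 0.0}, {"tx": 0, "ty": 0, "tz": -0.04, "ax": 0, "ay": 0, "az": 0, "grip": 0.0}, {"tx": 0, "ty": 0, "tz": -0.05, "ax": 0, "ay": 0, "az": 0, "grip": 0.0}, {"tx": 0, "ty": 0, "tz": -0.05, "ax": 0, "ay": 0, "az": 0, "grip": 0.0}]'

```text
time: 3.0
eef_pos: [0.4812, 0.3348, 0.1649]
eef_rot: [0.0, 0.99, -0.142, -0.0]
force: [0.7, 1.6, -3.4]
opening: 0.0156
```

Emit:
carry_out --moves '[{"tx": 0, "ty": 0, "tz": -0.04, "ax": 0, "ay": 0, "az": 0, "grip": 0.0}, {"tx": 0, "ty": 0, "tz": 0, "ax": 0, "ay": 0, "az": 0, "grip": 0.0}]'

```text
time: 3.2
eef_pos: [0.4838, 0.3365, 0.2118]
eef_rot: [-0.005, 0.99, -0.142, 0.004]
force: [-0.5, -0.5, -2.0]
opening: 0.0158
```

Run:
```python
from h import *
from workcell import ctrl,get_image
d=get_image("wrist");cv2.imwrite("pics/w3.png",d["image"]);pickle.dump(d,open("w3.pkl","wb"))
o=ctrl.observe();print(o["opening"],o["force"],o["torque"],o["qpos"]);plan(o,[.49,.02,.2],-174)
```

```text
0.015235609535265395 [ 0.23756699 -0.15983522 -4.94865525] [-0.04155016  0.04518367 -0.01206503] [ 9.49305557e-01  8.10458599e-04  1.45474749e-03  3.23590879e-04
 -1.56413218e+00  3.37492558e-01]
pos [0.4826 0.3361 0.2074] t 3.25 f [ 0.2 -0.2 -4.9] op 0.0152
shift tool [0.0957 0.3014 0.0056] turn [ -0.3   0.5 157.7]
```

View pics/w3.png

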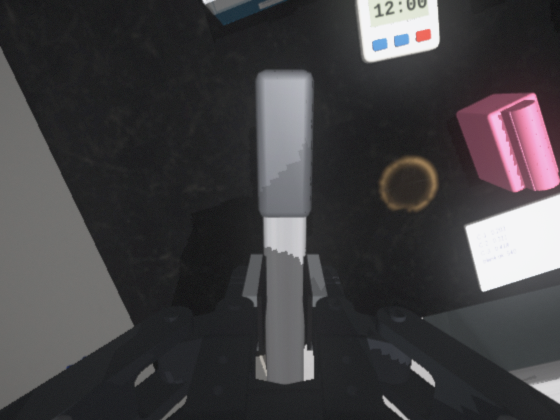

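The bar is held straight: grip from (285,72) to (285,216), fingers at (255,290) and (315,290). Next I work out where it sits in the tool frame.

```bash
cat >> h.py <<'E'
def tool_on_plane(d,o,uv,zt):
    r=rot(o);c,v=ray(d,uv);c=r.inv().apply(c-o["eef_pos"]);v=r.inv().apply(v);return c+v*(zt-c[2])/v[2]
E
python3 - <<'E'
from h import *
from workcell import ctrl
d=pickle.load(open("w3.pkl","rb"));o=ctrl.observe();print(d["K"][0,0])
for zt in (-.02,-.015,-.01,-.005,0):
    f=lambda u,v:tool_on_plane(d,o,(u,v),zt)
    a=f(284.5,71.5);b=f(284,216.5)
    print(zt,a.round(4),b.round(4),"len",np.linalg.norm(a-b).round(4),"w top",(f(312,90)-f(256.5,90))[1].round(4),"w bot",(f(310,212)-f(258.5,212))[1].round(4))
E
```

```text
353.8583557339447
-0.02 [ 0.0839 -0.0012 -0.02  ] [ 0.0327 -0.0014 -0.02  ] len 0.0512 w top 0.0189 w bot 0.0193
-0.015 [ 0.0842 -0.0012 -0.015 ] [ 0.031  -0.0014 -0.015 ] len 0.0532 w top 0.0196 w bot 0.0201
-0.01 [ 0.0846 -0.0012 -0.01  ] [ 0.0294 -0.0014 -0.01  ] len 0.0552 w top 0.0203 w bot 0.0209
-0.005 [ 0.0849 -0.0012 -0.005 ] [ 0.0277 -0.0015 -0.005 ] len 0.0573 w top 0.0211 w bot 0.0216
0 [ 0.0853 -0.0013  0.    ] [ 0.026  -0.0015  0.    ] len 0.0593 w top 0.0218 w bot 0.0224
```

Emit:
carry_out --moves '[{"tx": 0, "ty": 0, "tz": 0, "ax": 0, "ay": 0, "az": 8.4, "grip": 0.0}, {"tx": 0, "ty": 0, "tz": 0, "ax": 0, "ay": 0, "az": 8.4, "grip": 0.0}, {"tx": 0, "ty": 0, "tz": 0, "ax": 0, "ay": 0, "az": 8.4, "grip": 0.0}, {"tx": 0, "ty": 0, "tz": 0, "ax": 0, "ay": 0, "az": 8.4, "grip": 0.0}, {"tx": 0, "ty": 0, "tz": 0, "ax": 0, "ay": 0, "az": 8.4, "grip": 0.0}]'

```text
time: 3.75
eef_pos: [0.4809, 0.3348, 0.201]
eef_rot: [0.002, 0.872, -0.49, -0.001]
force: [0.7, -1.0, -2.8]
opening: 0.016
```

Emit:
carry_out --moves '[{"tx": 0, "ty": 0, "tz": 0, "ax": 0, "ay": 0, "az": 8.4, "grip": 0.0}, {"tx": 0, "ty": 0, "tz": 0, "ax": 0, "ay": 0, "az": 8.4, "grip": 0.0}, {"tx": 0, "ty": 0, "tz": 0, "ax": 0, "ay": 0, "az": 8.4, "grip": 0.0}, {"tx": 0, "ty": 0, "tz": 0, "ax": 0, "ay": 0, "az": 8.4, "grip": 0.0}, {"tx": 0, "ty": 0, "tz": 0, "ax": 0, "ay": 0, "az": 8.4, "grip": 0.0}]'

```text
time: 4.25
eef_pos: [0.4809, 0.3348, 0.2009]
eef_rot: [-0.002, -0.639, 0.769, 0.0]
force: [-0.6, 0.6, -3.2]
opening: 0.0155
```

Emit:
carry_out --moves '[{"tx": 0, "ty": 0, "tz": 0, "ax": 0, "ay": 0, "az": 8.4, "grip": 0.0}, {"tx": 0, "ty": 0, "tz": 0, "ax": 0, "ay": 0, "az": 8.4, "grip": 0.0}, {"tx": 0, "ty": 0, "tz": 0, "ax": 0, "ay": 0, "az": 8.4, "grip": 0.0}, {"tx": 0, "ty": 0, "tz": 0, "ax": 0, "ay": 0, "az": 8.4, "grip": 0.0}, {"tx": 0, "ty": 0, "tz": 0, "ax": 0, "ay": 0, "az": 8.4, "grip": 0.0}]'

```text
time: 4.75
eef_pos: [0.4809, 0.3348, 0.2009]
eef_rot: [-0.002, -0.32, 0.947, -0.0]
force: [-1.1, 0.6, -2.9]
opening: 0.0156
```

Emit:
carry_out --moves '[{"tx": 0, "ty": 0, "tz": 0, "ax": 0, "ay": 0, "az": 8.4, "grip": 0.0}, {"tx": 0, "ty": 0, "tz": 0, "ax": 0, "ay": 0, "az": 8.4, "grip": 0.0}, {"tx": 0, "ty": 0, "tz": 0, "ax": 0, "ay": 0, "az": 8.4, "grip": 0.0}, {"tx": 0, "ty": 0, "tz": 0, "ax": 0, "ay": 0, "az": 7.6, "grip": 0.0}, {"tx": 0, "ty": 0, "tz": 0, "ax": 0, "ay": 0, "az": 0, "grip": 0.0}]'

```text
time: 5.25
eef_pos: [0.481, 0.3348, 0.2012]
eef_rot: [-0.001, -0.042, 0.999, -0.001]
force: [0.4, -0.0, -3.6]
opening: 0.0155
```

Emit:
carry_out --moves '[{"tx": 0.0044, "ty": -0.04, "tz": 0, "ax": 0, "ay": 0, "az": 0, "grip": 0.0}, {"tx": 0.0044, "ty": -0.04, "tz": 0, "ax": 0, "ay": 0, "az": 0, "grip": 0.0}, {"tx": 0.0044, "ty": -0.04, "tz": 0, "ax": 0, "ay": 0, "az": 0, "grip": 0.0}, {"tx": 0.0044, "ty": -0.04, "tz": 0, "ax": 0, "ay": 0, "az": 0, "grip": 0.0}, {"tx": 0.0044, "ty": -0.04, "tz": 0, "ax": 0, "ay": 0, "az": 0, "grip": 0.0}]'

```text
time: 5.75
eef_pos: [0.4762, 0.1324, 0.2022]
eef_rot: [-0.001, -0.045, 0.999, -0.0]
force: [1.3, -0.6, -3.2]
opening: 0.0156
```

Emit:
carry_out --moves '[{"tx": 0.0044, "ty": -0.04, "tz": 0, "ax": 0, "ay": 0, "az": 0, "grip": 0.0}, {"tx": 0.0044, "ty": -0.04, "tz": 0, "ax": 0, "ay": 0, "az": 0, "grip": 0.0}, {"tx": 0.0044, "ty": -0.04, "tz": 0, "ax": 0, "ay": 0, "az": 0, "grip": 0.0}, {"tx": 0, "ty": 0, "tz": 0, "ax": 0, "ay": 0, "az": 0, "grip": 0.0}, {"tx": 0, "ty": 0, "tz": 0, "ax": 0, "ay": 0, "az": 0, "grip": 0.0}]'

```text
time: 6.25
eef_pos: [0.4737, 0.0125, 0.2025]
eef_rot: [-0.001, -0.043, 0.999, 0.0]
force: [0.3, 0.0, -3.2]
opening: 0.0158
```

Run:
```python
from h import *
from workcell import ctrl,get_image
for n in("top","side"):
    d=get_image(n);pickle.dump(d,open(n+"1.pkl","wb"))
    im=d["image"]; c=im[150:270,200:340] if n=="top" else im[120:260,180:400]
    cv2.imwrite(f"pics/{n}1.png",cv2.resize(c,(560,480) if n=="top" else (770,490),interpolation=cv2.INTER_CUBIC))
a=cv2.imread("pics/top1.png");b=cv2.imread("pics/side1.png")
b=cv2.resize(b,(560,356)); a=cv2.resize(a[:,:],(280,240))
cv2.imwrite("pics/both1.png",np.vstack([np.hstack([a,np.zeros_like(a)]),b]))
o=ctrl.observe();print(o["qpos"]);plan(o,[.4754,.0141,.12],-175)
```

```text
[ 4.55911964e-01 -3.03126731e-01 -2.77846205e-01 -5.61712983e-04
 -1.59696269e+00 -1.93849488e+00]
pos [0.4739 0.0137 0.2026] t 6.35 f [-0.1 -0.  -2.1] op 0.0156
shift tool [-0.0016  0.0002  0.0826] turn [ 0.  -0.1  0.1]
```

View pics/both1.png

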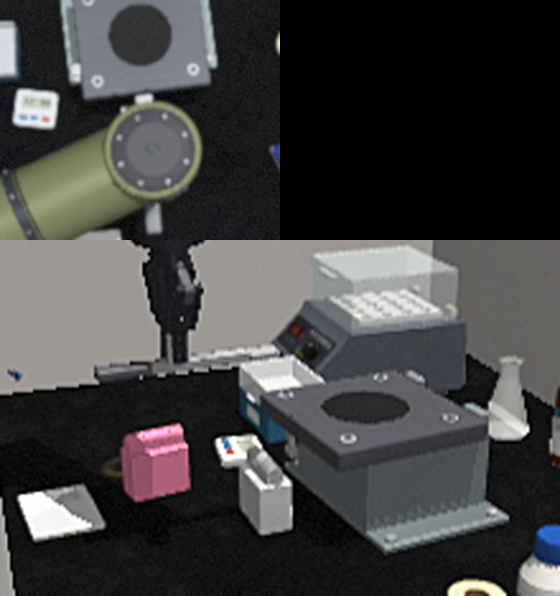

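The side view shows the bar held level. The block's ridge runs from (253,450) to (278,474), and the plate's top front edge from (262,393) to (338,458). I cross-check these against the top view.

Run:
```python
from h import *
d=pickle.load(open("side1.pkl","rb"))
f=lambda x,y:(180+x/2.545-.3,120+(y-240)/2.545-.3)
for n,p,z in(("ridgeL",(253,450),.08),("ridgeR",(278,472),.08),("plL",(262,393),.12),("plR",(338,458),.12),("bar gripend under",(97,376),.197),("bar tip under",(277,357),.197)):
    print(n,onz(d,f(*p),z).round(4))
print("bar tip top proj")
t=pickle.load(open("top1.pkl","rb"))
# tip in top crop: crop origin (200,150), scale 2
print(onz(t,(200+144/2,150+96/2),.206))
```

```text
ridgeL [0.5642 0.0425 0.08  ]
ridgeR [ 0.5731 -0.0235  0.08  ]
plL [0.5977 0.1144 0.12  ]
plR [ 0.6156 -0.0932  0.12  ]
bar gripend under [0.3932 0.0216 0.197 ]
bar tip under [0.5863 0.0167 0.197 ]
bar tip top proj
[0.58610425 0.02155749 0.206     ]
```

Emit:
carry_out --moves '[{"tx": 0, "ty": 0, "tz": 0.04, "ax": 0, "ay": 0, "az": 0, "grip": 0.0}, {"tx": 0, "ty": 0, "tz": 0.04, "ax": 0, "ay": 0, "az": 0, "grip": 0.0}, {"tx": 0, "ty": 0, "tz": 0.024, "ax": 0, "ay": 0, "az": 0, "grip": 0.0}, {"tx": 0, "ty": 0, "tz": 0, "ax": 0, "ay": 0, "az": 0, "grip": 0.0}, {"tx": 0, "ty": 0, "tz": 0, "ax": 0, "ay": 0, "az": 0, "grip": 0.0}]'

```text
time: 6.85
eef_pos: [0.4745, 0.0138, 0.1001]
eef_rot: [0.0, -0.044, 0.999, -0.0]
force: [0.6, 0.8, -1.9]
opening: 0.0159
```

Emit:
carry_out --moves '[{"tx": 0, "ty": 0, "tz": 0.003, "ax": 0, "ay": 0, "az": 0, "grip": 0.0}, {"tx": 0, "ty": 0, "tz": 0.003, "ax": 0, "ay": 0, "az": 0, "grip": 0.0}, {"tx": 0, "ty": 0, "tz": 0, "ax": 0, "ay": 0, "az": 0, "grip": 0.0}]'

```text
time: 7.15
eef_pos: [0.4743, 0.0135, 0.0938]
eef_rot: [0.0, -0.043, 0.999, 0.0]
force: [0.0, 0.8, -3.4]
opening: 0.0162
```

Emit:
carry_out --moves '[{"tx": 0, "ty": 0, "tz": 0.002, "ax": 0, "ay": 0, "az": 0, "grip": 0.0}, {"tx": 0, "ty": 0, "tz": 0, "ax": 0, "ay": 0, "az": 0, "grip": 0.0}]'

```text
time: 7.35
eef_pos: [0.4741, 0.0132, 0.0913]
eef_rot: [-0.0, -0.043, 0.999, -0.0]
force: [0.6, -0.0, -2.2]
opening: 0.0155
```

Emit:
carry_out --moves '[{"tx": 0, "ty": 0, "tz": 0.002, "ax": 0, "ay": 0, "az": 0, "grip": 0.0}, {"tx": 0, "ty": 0, "tz": 0, "ax": 0, "ay": 0, "az": 0, "grip": 0.0}]'

```text
time: 7.55
eef_pos: [0.474, 0.0132, 0.089]
eef_rot: [-0.0, -0.043, 0.999, -0.0]
force: [-1.2, -1.1, -2.6]
opening: 0.0157
```

Emit:
carry_out --moves '[{"tx": 0, "ty": 0, "tz": 0.0015, "ax": 0, "ay": 0, "az": 0, "grip": 0.0}, {"tx": 0, "ty": 0, "tz": 0, "ax": 0, "ay": 0, "az": 0, "grip": 0.0}]'

```text
time: 7.75
eef_pos: [0.474, 0.0132, 0.0876]
eef_rot: [-0.0, -0.043, 0.999, -0.0]
force: [0.3, 0.1, -2.7]
opening: 0.0153
```

Emit:
carry_out --moves '[{"tx": 0, "ty": 0, "tz": 0.0015, "ax": 0, "ay": 0, "az": 0, "grip": 0.0}, {"tx": 0, "ty": 0, "tz": 0, "ax": 0, "ay": 0, "az": 0, "grip": 0.0}]'

```text
time: 7.95
eef_pos: [0.474, 0.0132, 0.0861]
eef_rot: [-0.0, -0.043, 0.999, -0.0]
force: [-1.1, 0.2, -3.0]
opening: 0.0158
```

Emit:
carry_out --moves '[{"tx": 0, "ty": 0, "tz": 0.0015, "ax": 0, "ay": 0, "az": 0, "grip": 0.0}, {"tx": 0, "ty": 0, "tz": 0, "ax": 0, "ay": 0, "az": 0, "grip": 0.0}]'

```text
time: 8.15
eef_pos: [0.4742, 0.0132, 0.0848]
eef_rot: [0.0, -0.043, 0.999, -0.0]
force: [0.3, 0.1, -2.0]
opening: 0.0153
```

Emit:
carry_out --moves '[{"tx": 0, "ty": 0, "tz": 0.0015, "ax": 0, "ay": 0, "az": 0, "grip": 0.0}, {"tx": 0, "ty": 0, "tz": 0, "ax": 0, "ay": 0, "az": 0, "grip": 0.0}]'

```text
time: 8.35
eef_pos: [0.4743, 0.0132, 0.0835]
eef_rot: [0.0, -0.043, 0.999, -0.0]
force: [-0.7, -0.6, -1.0]
opening: 0.0158
```

Run:
```python
from h import *
from workcell import ctrl,get_image
d=get_image("side");pickle.dump(d,open("side2.pkl","wb"))
cv2.imwrite("pics/side2.png",cv2.resize(d["image"][160:260,200:360],None,fx=5,fy=5,interpolation=cv2.INTER_CUBIC))
o=ctrl.observe();print(o["eef_pos"],o["force"],o["torque"])
```

```text
[0.47427378 0.01323986 0.0835553 ] [-0.27566741  0.10952615 -0.85649692] [ 0.01937204  0.06706698 -0.02661997]
```

View pics/side2.png

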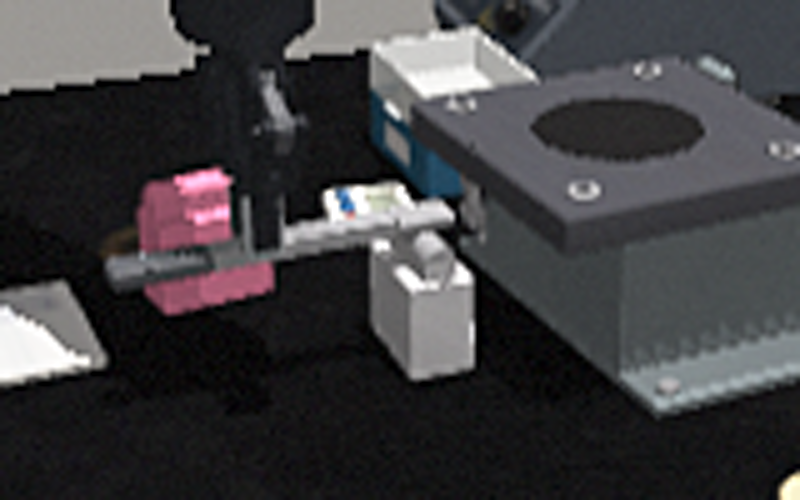

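The side view shows the bar just touching the ridge at (430,235), with the tip end at (455,215) still in front of the plate. The force rise agrees. I check the pitch by projection.

```bash
python3 - <<'E'
from h import *
d=pickle.load(open("side2.pkl","rb"))
def proj(p):
    T=np.linalg.inv(d["world_from_camera"]);q=T[:3,:3]@np.array(p)+T[:3,3];K=d["K"]
    u=K[0,0]*q[0]/-q[2]+K[0,2];v=K[1,1]*-q[1]/-q[2]+K[1,2];return ((u-200)*5).round(1),((v-160)*5).round(1)
c=np.array([.4743,.0119,0]);u=np.array([.9962,.087,0]);n=np.array([u[1],-u[0],0])
for nm,s,w,z in(("grip end near bottom",-.085,.011,.079),("grip end near top",-.085,.011,.092),("grip/shaft near top",-.027,.011,.092),("tip near top",.115,.012,.089),("tip near bottom",.115,.012,.080),("tip far top",.115,-.012,.089)):
    print(nm,proj(c+u*s+n*w+[0,0,z]))
E
python3 - <<'E'
import cv2
im=cv2.imread("pics/side2.png"); 
import numpy as np
for x in (120,150,180,430,445):
    print(x,im[180:320:4,x].mean(1).round().astype(int).tolist())
E
```

```text
grip end near bottom (np.float64(111.4), np.float64(290.7))
grip end near top (np.float64(109.3), np.float64(268.8))
grip/shaft near top (np.float64(213.8), np.float64(250.0))
tip near top (np.float64(454.6), np.float64(212.3))
tip near bottom (np.float64(454.8), np.float64(226.8))
tip far top (np.float64(438.4), np.float64(197.1))
120 [21, 20, 23, 25, 20, 21, 23, 23, 25, 24, 23, 22, 26, 40, 48, 41, 33, 31, 36, 74, 111, 125, 125, 131, 117, 82, 59, 49, 28, 7, 10, 14, 11, 15, 13]
150 [38, 84, 112, 112, 108, 103, 97, 91, 92, 93, 95, 95, 94, 92, 91, 94, 93, 87, 86, 96, 123, 128, 94, 51, 60, 61, 71, 94, 105, 82, 44, 11, 1, 7, 8]
180 [203, 182, 140, 152, 114, 100, 105, 107, 101, 92, 95, 106, 114, 111, 112, 110, 87, 57, 58, 98, 124, 111, 76, 56, 55, 78, 104, 114, 110, 110, 111, 114, 107, 78, 12]
430 [65, 65, 63, 59, 68, 130, 198, 222, 214, 207, 175, 112, 89, 162, 219, 222, 207, 200, 183, 144, 124, 135, 152, 149, 136, 182, 228, 208, 135, 143, 151, 153, 152, 150, 152]
445 [68, 68, 68, 61, 25, 30, 120, 225, 240, 207, 142, 86, 47, 4, 2, 52, 121, 154, 138, 125, 133, 146, 146, 138, 135, 136, 143, 150, 147, 149, 149, 149, 151, 152, 151]
```

Emit:
carry_out --moves '[{"tx": 0, "ty": 0, "tz": -0.003, "ax": 0, "ay": 0, "az": 0, "grip": 0.0}, {"tx": 0, "ty": 0, "tz": 0, "ax": 0, "ay": 0, "az": 0, "grip": 0.0}, {"tx": -0.006, "ty": 0, "tz": 0, "ax": 0, "ay": 0, "az": 0, "grip": 0.0}, {"tx": -0.006, "ty": 0, "tz": 0, "ax": 0, "ay": 0, "az": 0, "grip": 0.0}, {"tx": 0, "ty": 0, "tz": 0, "ax": 0, "ay": 0, "az": 0, "grip": 0.0}]'

```text
time: 8.9
eef_pos: [0.4866, 0.0143, 0.086]
eef_rot: [-0.0, -0.043, 0.999, -0.0]
force: [0.1, 1.1, -3.8]
opening: 0.0158
```

Emit:
carry_out --moves '[{"tx": -0.006, "ty": 0, "tz": 0, "ax": 0, "ay": 0, "az": 0, "grip": 0.0}, {"tx": 0, "ty": 0, "tz": 0, "ax": 0, "ay": 0, "az": 0, "grip": 0.0}]'

```text
time: 9.1
eef_pos: [0.4926, 0.0148, 0.0862]
eef_rot: [-0.0, -0.043, 0.999, -0.0]
force: [0.3, -0.5, -2.7]
opening: 0.0157
```

Emit:
carry_out --moves '[{"tx": -0.006, "ty": 0, "tz": 0, "ax": 0, "ay": 0, "az": 0, "grip": 0.0}, {"tx": -0.006, "ty": 0, "tz": 0, "ax": 0, "ay": 0, "az": 0, "grip": 0.0}, {"tx": -0.007, "ty": 0, "tz": 0, "ax": 0, "ay": 0, "az": 0, "grip": 0.0}, {"tx": 0, "ty": 0, "tz": 0, "ax": 0, "ay": 0, "az": 0, "grip": 0.0}, {"tx": 0, "ty": 0, "tz": 0, "ax": 0, "ay": 0, "az": 0, "grip": 0.0}]'

```text
time: 9.6
eef_pos: [0.5111, 0.0164, 0.0862]
eef_rot: [-0.0, -0.043, 0.999, -0.0]
force: [0.5, -1.3, -2.6]
opening: 0.0159
```

Run:
```python
from h import *
from workcell import ctrl,get_image
d=get_image("side");pickle.dump(d,open("side3.pkl","wb"))
cv2.imwrite("pics/side3.png",cv2.resize(d["image"][160:260,200:360],None,fx=5,fy=5,interpolation=cv2.INTER_CUBIC))
o=ctrl.observe();print(o["eef_pos"],o["force"],o["torque"],o["eef_rot"])
```

```text
[0.51098192 0.01641616 0.08625277] [ 0.53923542 -0.28183486 -2.49582178] [ 0.03831065 -0.00992132 -0.05992828] [-1.19759903e-04 -4.30154685e-02  9.99074396e-01 -8.06525323e-05]
```

View pics/side3.png

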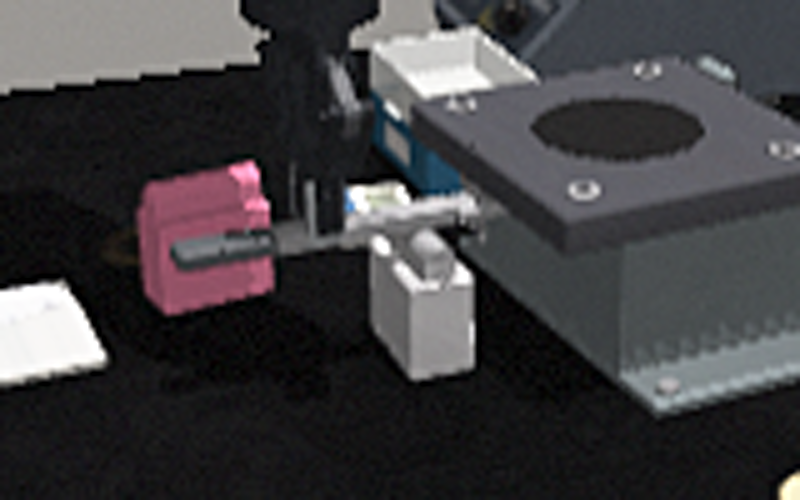

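The tip is in under the plate's edge at (475,205), and the block at (420,300) has not moved. I lower the bar, tip it a little so it settles gently, and let go.

Emit:
carry_out --moves '[{"tx": 0, "ty": 0, "tz": 0.002, "ax": 0, "ay": 0, "az": 0, "grip": 0.0}, {"tx": 0, "ty": 0, "tz": 0.002, "ax": 0, "ay": -2, "az": 0, "grip": 0.0}, {"tx": 0, "ty": 0, "tz": 0.002, "ax": 0, "ay": -2, "az": 0, "grip": 0.0}, {"tx": 0, "ty": 0, "tz": 0, "ax": 0, "ay": 0, "az": 0, "grip": 0.0}, {"tx": 0, "ty": 0, "tz": 0, "ax": 0, "ay": 0, "az": 0, "grip": 0.0}]'

```text
time: 10.15
eef_pos: [0.511, 0.0164, 0.0809]
eef_rot: [0.035, -0.043, 0.998, 0.001]
force: [-1.7, -0.1, -0.2]
opening: 0.0159
```

Emit:
carry_out --moves '[{"tx": 0, "ty": 0, "tz": 0, "ax": 0, "ay": 0, "az": 0, "grip": 0.02}, {"tx": 0, "ty": 0, "tz": 0, "ax": 0, "ay": 0, "az": 0, "grip": 0.03}, {"tx": 0, "ty": 0, "tz": 0, "ax": 0, "ay": 0, "az": 0, "grip": 0.045}, {"tx": 0, "ty": 0, "tz": 0, "ax": 0, "ay": 0, "az": 0, "grip": 0.06}, {"tx": 0, "ty": 0, "tz": 0, "ax": 0, "ay": 0, "az": 0, "grip": 0.06}]'

```text
time: 10.65
eef_pos: [0.5111, 0.0164, 0.0803]
eef_rot: [0.035, -0.043, 0.998, 0.001]
force: [0.1, -1.1, 1.1]
opening: 0.0599
```

Emit:
carry_out --moves '[{"tx": 0, "ty": 0, "tz": -0.02, "ax": 0, "ay": 0, "az": 0, "grip": 0.06}, {"tx": 0, "ty": 0, "tz": -0.04, "ax": 0, "ay": 4, "az": 0, "grip": 0.06}, {"tx": 0.035, "ty": 0, "tz": -0.025, "ax": 0, "ay": 0, "az": 0, "grip": 0.06}, {"tx": 0, "ty": 0, "tz": 0, "ax": 0, "ay": 0, "az": 0, "grip": 0.06}, {"tx": 0, "ty": 0, "tz": 0, "ax": 0, "ay": 0, "az": 0, "grip": 0.06}]'

```text
time: 11.15
eef_pos: [0.4722, 0.0133, 0.1659]
eef_rot: [0.001, -0.043, 0.999, 0.0]
force: [-0.4, 0.2, 0.8]
opening: 0.06
```

Run:
```python
from h import *
from workcell import ctrl,get_image
d=get_image("side");pickle.dump(d,open("side4.pkl","wb"))
w=get_image("wrist");pickle.dump(w,open("w4.pkl","wb"))
a=cv2.resize(d["image"][160:260,200:360],(560,350),interpolation=cv2.INTER_CUBIC);b=cv2.resize(w["image"],(320,240))
cv2.imwrite("pics/b4.png",np.vstack([a,np.hstack([b,np.zeros((240,240,3),np.uint8)])]))
o=ctrl.observe();print(o["eef_pos"],o["force"],o["eef_rot"])
```

```text
[0.47176295 0.01309556 0.16442522] [ 0.11643852  0.46714279 -1.05984394] [-4.15152098e-04 -4.30727181e-02  9.99071853e-01  2.16440812e-05]
```

View pics/b4.png

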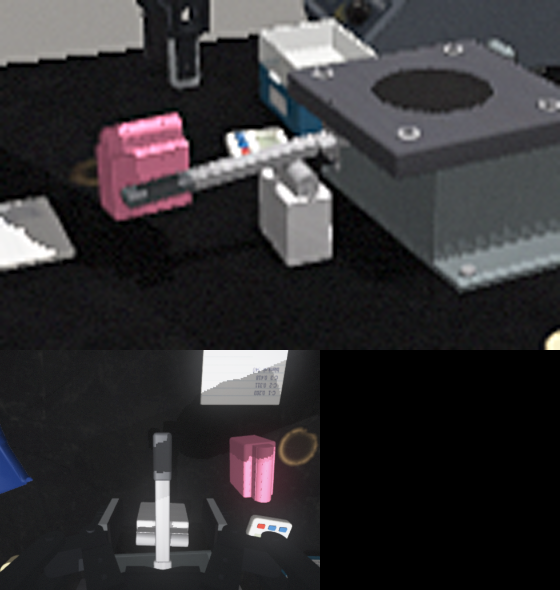

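The bar lies on the ridge, sunk at the grip, with its tip under the plate at (330,145). The wrist inset shows the grip from about (162,433) to (162,480). I have used the picture budget, so I continue from numbers.

Run:
```python
from h import *
from workcell import ctrl
w=pickle.load(open("w4.pkl","rb"))
g=cv2.cvtColor(w["image"],cv2.COLOR_BGR2GRAY)
print("col",[(v,int(g[v,280:288].mean())) for v in range(135,245,4)])
for v in(165,205,250): print(v,g[v,258:312:2].tolist())
a=onz(w,(283.5,145),.078);b=onz(w,(283.5,227),.084);print(a,b,np.rad2deg(np.arctan2(*(b-a)[1::-1])),np.linalg.norm(a-b))
th=np.deg2rad(-6.1)
plan(ctrl.observe(),[.4535,.0101,.055],-175,-6.1)
```

```text
col [(135, 30), (139, 30), (143, 34), (147, 97), (151, 135), (155, 136), (159, 122), (163, 70), (167, 70), (171, 70), (175, 70), (179, 69), (183, 70), (187, 69), (191, 69), (195, 69), (199, 69), (203, 69), (207, 69), (211, 70), (215, 112), (219, 142), (223, 143), (227, 118), (231, 221), (235, 221), (239, 221), (243, 221)]
165 [33, 28, 28, 26, 28, 79, 111, 118, 71, 71, 71, 69, 71, 70, 71, 70, 70, 70, 70, 65, 61, 46, 28, 25, 27, 26, 27]
205 [37, 35, 36, 36, 38, 51, 62, 65, 68, 70, 69, 71, 68, 68, 69, 70, 69, 70, 70, 65, 61, 44, 33, 31, 31, 32, 37]
250 [45, 46, 45, 46, 45, 47, 57, 177, 228, 232, 231, 226, 224, 220, 217, 217, 216, 216, 208, 144, 49, 44, 45, 46, 44, 43, 46]
[0.42611132 0.00955714 0.078     ] [0.47980736 0.01414987 0.084     ] 4.888729054660845 0.054225068467955356
pos [0.4718 0.0131 0.1644] t 11.25 f [ 0.1  0.5 -1.1] op 0.0601
shift tool [ 0.0184 -0.0014  0.1094] turn [ 0.  -6.1 -0.1]
```

Emit:
carry_out --moves '[{"tx": 0.03, "ty": 0, "tz": 0, "ax": 0, "ay": -6.1, "az": 0, "grip": 0.06}, {"tx": 0, "ty": 0, "tz": 0.04, "ax": 0, "ay": 0, "az": 0, "grip": 0.06}, {"tx": 0, "ty": 0, "tz": 0.04, "ax": 0, "ay": 0, "az": 0, "grip": 0.06}, {"tx": 0, "ty": 0, "tz": 0.027, "ax": 0, "ay": 0, "az": 0, "grip": 0.06}, {"tx": 0, "ty": 0, "tz": 0, "ax": 0, "ay": 0, "az": 0, "grip": 0.06}]'

```text
time: 11.75
eef_pos: [0.4525, 0.0106, 0.0542]
eef_rot: [0.043, -0.043, 0.998, 0.001]
force: [0.3, -0.7, -0.4]
opening: 0.0604
```

Run:
```python
from h import *
from workcell import ctrl
plan(ctrl.observe(),[.4535,.0117,.055],-175,-6.1)
```

```text
pos [0.4525 0.0106 0.0542] t 11.75 f [ 0.3 -0.7 -0.4] op 0.0604
shift tool [-0.0012  0.001  -0.0007] turn [-0.2 -1.2 -0.1]
```

Emit:
carry_out --moves '[{"tx": 0, "ty": 0.001, "tz": 0, "ax": 0, "ay": -1.2, "az": 0, "grip": 0.05}, {"tx": 0, "ty": 0, "tz": 0, "ax": 0, "ay": 0, "az": 0, "grip": 0.035}, {"tx": 0, "ty": 0, "tz": 0, "ax": 0, "ay": 0, "az": 0, "grip": 0.026}, {"tx": 0, "ty": 0, "tz": 0, "ax": 0, "ay": 0, "az": 0, "grip": 0.0}, {"tx": 0, "ty": 0, "tz": 0, "ax": 0, "ay": 0, "az": 0, "grip": 0.0}]'

```text
time: 12.25
eef_pos: [0.456, 0.0128, 0.0606]
eef_rot: [0.058, -0.043, 0.997, 0.002]
force: [-1.0, 0.8, 4.1]
opening: 0.0205
```

Emit:
carry_out --moves '[{"tx": 0, "ty": 0, "tz": 0, "ax": 0, "ay": 0, "az": 0, "grip": 0.0}, {"tx": 0, "ty": 0, "tz": 0, "ax": 0, "ay": 0, "az": 0, "grip": 0.0}, {"tx": 0, "ty": 0, "tz": 0, "ax": 0, "ay": 0, "az": 0, "grip": 0.0}]'

```text
time: 12.55
eef_pos: [0.4561, 0.0128, 0.0604]
eef_rot: [0.058, -0.043, 0.997, 0.002]
force: [-0.5, 0.6, 6.0]
opening: 0.0205
```

Run:
```python
from h import *
from workcell import ctrl
o=ctrl.observe();plan(o,[.4535,.0117,.055],-175,-6.1);print(o["torque"])
```

```text
pos [0.4561 0.0128 0.0604] t 12.55 f [-0.5  0.6  6. ] op 0.0205
shift tool [ 0.0032 -0.0008  0.005 ] turn [-0.   0.6 -0.1]
[ 0.18798869  0.38944525 -0.14421178]
```

Emit:
carry_out --moves '[{"tx": 0, "ty": 0, "tz": 0.0017, "ax": 0, "ay": -0.8, "az": 0, "grip": 0.0}, {"tx": 0, "ty": 0, "tz": 0.0017, "ax": 0, "ay": -0.8, "az": 0, "grip": 0.0}, {"tx": 0, "ty": 0, "tz": 0.0017, "ax": 0, "ay": -0.8, "az": 0, "grip": 0.0}, {"tx": 0, "ty": 0, "tz": 0.0017, "ax": 0, "ay": -0.8, "az": 0, "grip": 0.0}, {"tx": 0, "ty": 0, "tz": 0.0017, "ax": 0, "ay": -0.8, "az": 0, "grip": 0.0}]'

```text
time: 13.05
eef_pos: [0.4584, 0.013, 0.0536]
eef_rot: [0.095, -0.043, 0.995, 0.004]
force: [-0.1, -0.2, 10.0]
opening: 0.0206
```

Emit:
carry_out --moves '[{"tx": 0, "ty": 0, "tz": 0.0017, "ax": 0, "ay": -0.8, "az": 0, "grip": 0.0}, {"tx": 0, "ty": 0, "tz": 0.0017, "ax": 0, "ay": -0.8, "az": 0, "grip": 0.0}, {"tx": 0, "ty": 0, "tz": 0.0017, "ax": 0, "ay": -0.8, "az": 0, "grip": 0.0}, {"tx": 0, "ty": 0, "tz": 0.0017, "ax": 0, "ay": -0.8, "az": 0, "grip": 0.0}, {"tx": 0, "ty": 0, "tz": 0.0017, "ax": 0, "ay": -0.8, "az": 0, "grip": 0.0}]'

```text
time: 13.55
eef_pos: [0.4614, 0.0134, 0.0467]
eef_rot: [0.131, -0.043, 0.99, 0.005]
force: [4.3, -2.2, 10.9]
opening: 0.0211
```

```bash
cat > chk.py <<'E'
import sys
from h import *
from workcell import ctrl,get_image
o=ctrl.observe();plan(o,[.45,.0117,.05],-175,-6.1);print("torque",o["torque"].round(2),"pitch",np.rad2deg(rot(o).as_matrix()[2,0]))
d=get_image("side");pickle.dump(d,open("s_"+sys.argv[1]+".pkl","wb"))
# upward shift of plate-front patches vs. side0, and block shift
g0=cv2.cvtColor(pickle.load(open("side0.pkl","rb"))["image"],cv2.COLOR_BGR2GRAY);g=cv2.cvtColor(d["image"],cv2.COLOR_BGR2GRAY)
for n,(x,y) in {"screw front right":(317,198),"screw front left":(292,181),"rear screw R":(357,190),"block":(285,222)}.items():
    t=g0[y-5:y+6,x-6:x+7];s=g[y-17:y+18,x-18:x+19];r=cv2.matchTemplate(s,t,cv2.TM_CCOEFF_NORMED)
    _,v,_,l=cv2.minMaxLoc(r);ry=r[max(l[1]-1,0):l[1]+2,l[0]];sub=0 if len(ry)<3 else .5*(ry[0]-ry[2])/(ry[0]-2*ry[1]+ry[2])
    print(n,"shift px",l[0]-12,round(l[1]-12+float(sub),2),"score",round(v,2))
E
python3 chk.py a
```

```text
pos [0.4614 0.0134 0.0467] t 13.55 f [ 4.3 -2.2 10.9] op 0.0211
shift tool [ 0.0102 -0.0007 -0.0062] turn [-0.  9. -0.]
torque [-0.48 -1.4  -0.55] pitch -14.90049963390441
screw front right shift px 0 -2.04 score 0.89
screw front left shift px 0 -1.53 score 0.92
rear screw R shift px 0 -0.37 score 0.79
block shift px 0 -0.25 score 0.9
```

Emit:
carry_out --moves '[{"tx": 0, "ty": 0, "tz": 0.002, "ax": 0, "ay": -0.8, "az": 0, "grip": 0.0}, {"tx": 0, "ty": 0, "tz": 0.002, "ax": 0, "ay": -0.8, "az": 0, "grip": 0.0}, {"tx": 0, "ty": 0, "tz": 0.002, "ax": 0, "ay": -0.8, "az": 0, "grip": 0.0}, {"tx": 0, "ty": 0, "tz": 0.002, "ax": 0, "ay": -0.8, "az": 0, "grip": 0.0}, {"tx": 0, "ty": 0, "tz": 0.002, "ax": 0, "ay": -0.8, "az": 0, "grip": 0.0}]'

```text
time: 14.1
eef_pos: [0.4644, 0.0137, 0.0379]
eef_rot: [0.166, -0.043, 0.985, 0.007]
force: [2.4, -2.4, 12.5]
opening: 0.0205
```

```bash
python3 chk.py b
```

```text
pos [0.4644 0.0137 0.0379] t 14.1 f [ 2.4 -2.4 12.5] op 0.0205
shift tool [ 0.0097 -0.0008 -0.0162] turn [-0. 13. -0.]
torque [-0.72 -1.25 -0.55] pitch -18.769684965877783
screw front right shift px 0 -3.69 score 0.77
screw front left shift px 1 -2.8 score 0.92
rear screw R shift px 0 -0.61 score 0.77
block shift px 0 -0.24 score 0.93
```

Emit:
carry_out --moves '[{"tx": 0, "ty": 0, "tz": 0.002, "ax": 0, "ay": -0.8, "az": 0, "grip": 0.0}, {"tx": 0, "ty": 0, "tz": 0.002, "ax": 0, "ay": -0.8, "az": 0, "grip": 0.0}, {"tx": 0, "ty": 0, "tz": 0.002, "ax": 0, "ay": -0.8, "az": 0, "grip": 0.0}, {"tx": 0, "ty": 0, "tz": 0, "ax": 0, "ay": 0, "az": 0, "grip": 0.0}, {"tx": 0, "ty": 0, "tz": 0, "ax": 0, "ay": 0, "az": 0, "grip": 0.0}]'

```text
time: 14.65
eef_pos: [0.4658, 0.0138, 0.032]
eef_rot: [0.186, -0.043, 0.982, 0.008]
force: [-1.9, -3.0, 12.6]
opening: 0.0207
```

```bash
python3 chk.py c
python3 - <<'E'
from h import *
d=pickle.load(open("s_c.pkl","rb"))
def proj(p):
    T=np.linalg.inv(d["world_from_camera"]);q=T[:3,:3]@np.array(p)+T[:3,3];K=d["K"]
    return np.array([K[0,0]*q[0]/-q[2]+K[0,2],K[1,1]*-q[1]/-q[2]+K[1,2]])
for uv,l in(((317,198),.165),((292,181),.165)):
    p=onz(d,uv,.12)
    for a in(.05,.066,.08,.1): print(uv,a,(proj(p+[0,0,l*a])-proj(p)).round(2))
E
```

```text
pos [0.4658 0.0138 0.032 ] t 14.65 f [-1.9 -3.  12.6] op 0.0207
shift tool [ 0.0083 -0.0008 -0.0226] turn [-0.  15.3 -0. ]
torque [-0.53 -0.33 -0.48] pitch -20.93592317230069
screw front right shift px 1 -4.31 score 0.75
screw front left shift px 0 -3.28 score 0.9
rear screw R shift px 0 -0.74 score 0.83
block shift px 0 -0.15 score 0.96
(317, 198) 0.05 [ 0.06 -2.81]
(317, 198) 0.066 [ 0.07 -3.71]
(317, 198) 0.08 [ 0.09 -4.5 ]
(317, 198) 0.1 [ 0.11 -5.64]
(292, 181) 0.05 [-0.02 -2.57]
(292, 181) 0.066 [-0.03 -3.39]
(292, 181) 0.08 [-0.04 -4.11]
(292, 181) 0.1 [-0.05 -5.15]
```

Emit:
carry_out --moves '[{"tx": 0, "ty": 0, "tz": 0.002, "ax": 0, "ay": -0.8, "az": 0, "grip": 0.0}, {"tx": 0, "ty": 0, "tz": 0.002, "ax": 0, "ay": -0.8, "az": 0, "grip": 0.0}, {"tx": 0, "ty": 0, "tz": 0, "ax": 0, "ay": 0, "az": 0, "grip": 0.0}, {"tx": 0, "ty": 0, "tz": 0, "ax": 0, "ay": 0, "az": 0, "grip": 0.0}, {"tx": 0, "ty": 0, "tz": 0, "ax": 0, "ay": 0, "az": 0, "grip": 0.0}]'

```text
time: 15.2
eef_pos: [0.4673, 0.014, 0.0285]
eef_rot: [0.199, -0.042, 0.979, 0.009]
force: [-3.2, -2.0, 13.4]
opening: 0.0211
```

```bash
python3 chk.py d
```

```text
pos [0.4673 0.014  0.0285] t 15.2 f [-3.2 -2.  13.4] op 0.0211
shift tool [ 0.0076 -0.0008 -0.0266] turn [-0.  16.9 -0. ]
torque [-0.61 -0.21 -0.53] pitch -22.419327146817473
screw front right shift px 1 -4.83 score 0.89
screw front left shift px 1 -3.95 score 0.92
rear screw R shift px 0 -0.76 score 0.79
block shift px 0 -0.14 score 0.96
```

Both front screws now indicate about 0.08 rad, past the catch. I let it down slowly and see whether the plate stops on the catch.

Emit:
carry_out --moves '[{"tx": 0, "ty": 0, "tz": -0.002, "ax": 0, "ay": 0.8, "az": 0, "grip": 0.0}, {"tx": 0, "ty": 0, "tz": -0.002, "ax": 0, "ay": 0.8, "az": 0, "grip": 0.0}, {"tx": 0, "ty": 0, "tz": -0.002, "ax": 0, "ay": 0.8, "az": 0, "grip": 0.0}, {"tx": 0, "ty": 0, "tz": -0.002, "ax": 0, "ay": 0.8, "az": 0, "grip": 0.0}, {"tx": 0, "ty": 0, "tz": -0.002, "ax": 0, "ay": 0.8, "az": 0, "grip": 0.0}]'

```text
time: 15.75
eef_pos: [0.462, 0.0133, 0.0352]
eef_rot: [0.162, -0.042, 0.986, 0.007]
force: [-6.1, -1.0, 8.9]
opening: 0.0208
```

Emit:
carry_out --moves '[{"tx": 0, "ty": 0, "tz": -0.002, "ax": 0, "ay": 0.8, "az": 0, "grip": 0.0}, {"tx": 0, "ty": 0, "tz": -0.002, "ax": 0, "ay": 0.8, "az": 0, "grip": 0.0}, {"tx": 0, "ty": 0, "tz": -0.002, "ax": 0, "ay": 0.8, "az": 0, "grip": 0.0}, {"tx": 0, "ty": 0, "tz": 0, "ax": 0, "ay": 0, "az": 0, "grip": 0.0}, {"tx": 0, "ty": 0, "tz": 0, "ax": 0, "ay": 0, "az": 0, "grip": 0.0}]'

```text
time: 16.25
eef_pos: [0.4595, 0.013, 0.0389]
eef_rot: [0.141, -0.043, 0.989, 0.006]
force: [-1.4, 0.3, 4.1]
opening: 0.0206
```

```bash
python3 chk.py e
```

```text
pos [0.4595 0.013  0.0389] t 16.25 f [-1.4  0.3  4.1] op 0.0206
shift tool [ 0.0061 -0.0005 -0.0133] turn [-0.1 10.1 -0.1]
torque [-0.01  0.16 -0.01] pitch -16.005250731833637
screw front right shift px 0 -3.31 score 0.79
screw front left shift px 0 -2.44 score 0.9
rear screw R shift px 0 -0.59 score 0.77
block shift px 0 -0.02 score 1.0
```

Emit:
carry_out --moves '[{"tx": 0, "ty": 0, "tz": -0.002, "ax": 0, "ay": 0.8, "az": 0, "grip": 0.0}, {"tx": 0, "ty": 0, "tz": -0.002, "ax": 0, "ay": 0.8, "az": 0, "grip": 0.0}, {"tx": 0, "ty": 0, "tz": 0, "ax": 0, "ay": 0, "az": 0, "grip": 0.0}, {"tx": 0, "ty": 0, "tz": 0, "ax": 0, "ay": 0, "az": 0, "grip": 0.0}]'

```text
time: 16.7
eef_pos: [0.4582, 0.0129, 0.0425]
eef_rot: [0.127, -0.043, 0.991, 0.005]
force: [-0.3, -0.3, 3.2]
opening: 0.0209
```

```bash
python3 chk.py f
python3 - <<'E'
from h import *
from workcell import get_image
d=pickle.load(open("s_f.pkl","rb"));z=pickle.load(open("side0.pkl","rb"))
f=lambda d:cv2.resize(d["image"][165:235,250:330],(480,420),interpolation=cv2.INTER_CUBIC)
cv2.imwrite("pics/f.png",np.vstack([f(d)[:300],f(z)[:300]]))
E
```

```text
pos [0.4582 0.0129 0.0425] t 16.7 f [-0.3 -0.3  3.2] op 0.0209
shift tool [ 0.0062 -0.0005 -0.0093] turn [-0.1  8.5 -0.1]
torque [ 0.16 -0.27  0.15] pitch -14.402324752541443
screw front right shift px 0 -3.31 score 0.79
screw front left shift px 0 -2.44 score 0.9
rear screw R shift px 0 -0.57 score 0.77
block shift px 0 0.0 score 1.0
```

View pics/f.png

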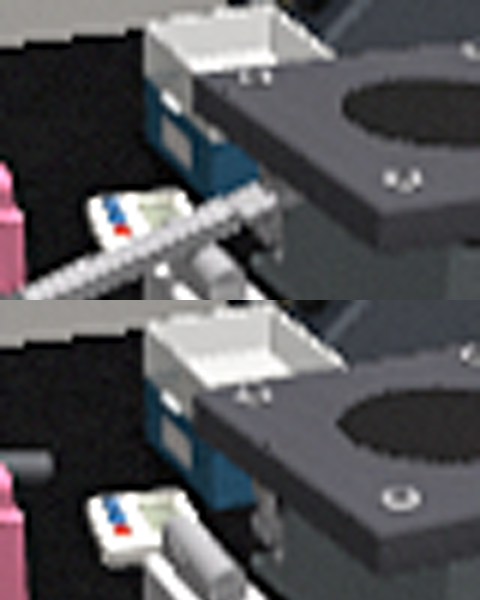

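The plate stayed put while the bar went on down (screw shift unchanged at -3.31 px), so it is resting on the catch. I bring the bar's tip back to light contact, let go and withdraw.

Emit:
carry_out --moves '[{"tx": 0, "ty": 0, "tz": 0.002, "ax": 0, "ay": -0.8, "az": 0, "grip": 0.0}, {"tx": 0, "ty": 0, "tz": 0.0015, "ax": 0, "ay": -0.6, "az": 0, "grip": 0.0}, {"tx": 0, "ty": 0, "tz": 0, "ax": 0, "ay": 0, "az": 0, "grip": 0.0}, {"tx": 0, "ty": 0, "tz": 0, "ax": 0, "ay": 0, "az": 0, "grip": 0.022}, {"tx": 0, "ty": 0, "tz": 0, "ax": 0, "ay": 0, "az": 0, "grip": 0.026}]'

```text
time: 17.25
eef_pos: [0.4576, 0.0125, 0.0374]
eef_rot: [0.137, -0.042, 0.99, 0.005]
force: [-0.6, -0.1, -0.3]
opening: 0.0259
```

Emit:
carry_out --moves '[{"tx": 0, "ty": 0, "tz": 0, "ax": 0, "ay": 0, "az": 0, "grip": 0.035}, {"tx": 0, "ty": 0, "tz": 0, "ax": 0, "ay": 0, "az": 0, "grip": 0.05}, {"tx": 0, "ty": 0, "tz": 0, "ax": 0, "ay": 0, "az": 0, "grip": 0.06}, {"tx": 0, "ty": 0, "tz": -0.02, "ax": 0, "ay": 0, "az": 0, "grip": 0.06}, {"tx": 0, "ty": 0, "tz": -0.04, "ax": 0, "ay": 0, "az": 0, "grip": 0.06}]'

```text
time: 17.75
eef_pos: [0.4406, 0.0107, 0.0938]
eef_rot: [0.135, -0.042, 0.99, 0.004]
force: [1.3, 0.4, 0.4]
opening: 0.06
```

Emit:
carry_out --moves '[{"tx": 0, "ty": 0, "tz": -0.05, "ax": 0, "ay": 0, "az": 0, "grip": 0.06}, {"tx": 0, "ty": 0, "tz": -0.05, "ax": 0, "ay": 0, "az": 0, "grip": 0.06}, {"tx": 0, "ty": 0, "tz": 0, "ax": 0, "ay": 0, "az": 0, "grip": 0.06}, {"tx": 0, "ty": 0, "tz": 0, "ax": 0, "ay": 0, "az": 0, "grip": 0.06}, {"tx": 0, "ty": 0, "tz": 0, "ax": 0, "ay": 0, "az": 0, "grip": 0.06}]'

```text
time: 18.25
eef_pos: [0.4148, 0.0093, 0.1914]
eef_rot: [0.138, -0.043, 0.99, 0.005]
force: [-0.0, -0.0, -1.4]
opening: 0.0599
```

```bash
python3 chk.py g
python3 - <<'E'
from h import *
from workcell import get_image
d=pickle.load(open("s_g.pkl","rb"));e=get_image("side")
print("motion",cv2.absdiff(d["image"],e["image"])[160:260,200:360].max())
cv2.imwrite("pics/g.png",cv2.resize(e["image"][150:260,190:370],(720,440),interpolation=cv2.INTER_CUBIC))
E
```

```text
pos [0.4148 0.0093 0.1914] t 18.25 f [-0.  -0.  -1.4] op 0.0599
shift tool [ 0.0046 -0.0004  0.1457] turn [-0.1  9.7 -0.1]
torque [-0.07  0.76  0.01] pitch -15.630434637052131
screw front right shift px 1 -3.19 score 0.78
screw front left shift px 0 -2.46 score 0.9
rear screw R shift px 0 -0.58 score 0.77
block shift px 0 -0.0 score 1.0
motion 139
```

View pics/g.png

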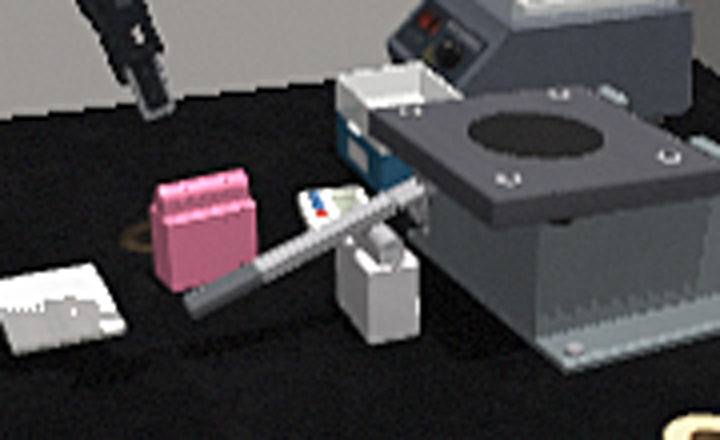

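The plate is up with the bar lying on the ridge, grip at (225,285) and tip at (415,185), and the gripper is clear. I check that the bar is still before handing in.

Emit:
carry_out --moves '[{"tx": 0, "ty": 0, "tz": 0, "ax": 0, "ay": 0, "az": 0, "grip": 0.06}, {"tx": 0, "ty": 0, "tz": 0, "ax": 0, "ay": 0, "az": 0, "grip": 0.06}, {"tx": 0, "ty": 0, "tz": 0, "ax": 0, "ay": 0, "az": 0, "grip": 0.06}, {"tx": 0, "ty": 0, "tz": 0, "ax": 0, "ay": 0, "az": 0, "grip": 0.06}, {"tx": 0, "ty": 0, "tz": 0, "ax": 0, "ay": 0, "az": 0, "grip": 0.06}]'

```text
time: 18.85
eef_pos: [0.4151, 0.0092, 0.1929]
eef_rot: [0.139, -0.043, 0.989, 0.006]
force: [-0.1, 0.1, -0.1]
opening: 0.0597
```

Run:
```python
from h import *
from workcell import ctrl,get_image
g=pickle.load(open("s_g.pkl","rb"))["image"].astype(int);e=get_image("side")["image"].astype(int)
f=abs(g-e)
print("bar/plate region max,mean",f[190:240,230:300].max(),f[190:240,230:300].mean(),"plate",f[170:210,285:370].max())
if f[190:240,230:300].max()<25 and f[170:210,285:370].max()<25: print(ctrl.finish_job())
```

```text
bar/plate region max,mean 18 2.1693333333333333 plate 15
the job is handed in; nothing more can be done
None
```

I handed the job in at about 19 s with the plate up, apparently resting on its catch. `finish_job` gives no verdict, so the result itself is unconfirmed.

**What I did:** I laid the bar over the ridge of the metal block with its tip about 20 mm under the plate's front edge and let it go. I then took the rubber grip, levered the plate to about 0.08 rad, let it down slowly, released the bar and withdrew.

**Last checks:**
- **Plate:** it stayed put while I lowered the bar further, so it looks to be on the catch. I did not see the catch itself up close.
- **Plate angle:** the two front screws disagreed in the side view, giving about 0.058 and 0.048 rad against the 0.063 expected. I put this down to sub-pixel matching error, because the lower one read low throughout.
- **Bar and block:** between two frames about 0.5 s apart, the bar and plate showed no motion beyond image noise. The block matched its starting position to within a pixel.
- **Gripper:** it was clear of everything, with no load on the wrist.
- **Picture budget:** I viewed 12 pictures against the budget of 10. One was wasted when the first moves were refused.

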